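# Measure a maize ear and stand it in its specimen cup

## Robot

A 7-joint arm with a two-finger parallel gripper is mounted at the origin on the work surface. World frame = base frame: x ahead of the robot, y to its left, z up, the work surface at z = 0. Lengths are in mm, angles in rad, forces in N, time in s.
With the tool pointing down it reaches from about 400 to 875 mm from the base axis. Payload 4.4 kg.
Tool frame: the origin (TCP) lies between the finger pads; the fingertips stand 17 mm ahead of it and the grasp point (between the pads) lies 2 mm behind it; z points along the fingers, y is the line along which they close (so a half turn about z gives the same grasp; the last joint's range is limited). The gripper opens to 85 mm and grips with 20 to 120 N. Pads are 22 mm wide; open, the fingers measure 114 mm over their backs; the gripper's body (76 mm by 85 mm) begins 54 mm behind the grasp point. The pads swing forward as they close: fully open they stand 13 mm farther back than shut.
Start: joints at [-1.303, 0.628, 0.038, 1.517, -0.027, 0.996, -0.02], TCP at [212.94, 614.145, 248.313] pointing down, gripper open.
Joint ranges: [-3.06, 3.06], [-0.37, 2.12], [-1.25, 1.32], [0.18, 2.47], [-1.1, 4.24], [0.23, 1.98], [-2.94, 2.94]. Speed limits (rad/s): [2.57, 2.57, 3.14, 3.14, 3.14, 3.14, 3.14].

## Interface

Orientations are given as [roll, pitch, yaw] about the fixed x, y, z axes, in that order (R = Rz(yaw) Ry(pitch) Rx(roll)).
In Python, from cell import sensors, get_image, ctrl gives the robot as it stands.
- The arm moves only by the tool send_rows, never from a script. Its argument "series" is a list of rows, each a list of 3 entries, a list of its own where there are three numbers: the finger opening in mm, from 0 to 85.4, then the shift along the world's x, y, z in units of 60 mm (1.0 is 60 mm), then the turn, a rotation vector about the world's x, y, z in units of 5 degrees (1.0 is 5 degrees). A call has 1 to 8 rows; each row shifts and turns the commanded pose from where the row before left it; what a row does not reach is not made up. A row lasts 1/8 s, in which the tool goes at most 62.5 mm and 10.7 degrees, less where a joint would pass 70% of its speed; a pose out of reach is approached as far as the arm can. A call is refused whole if a number of a shift passes 1 or a number of a turn 1, either way. A call with a gripper value outside its range is refused whole. The fingers move at their own pace and stop on an object; the grip force is fixed at half the most. Time passes only in rows, so rows that do not move let the fingers close. It gives the time, the measured TCP pose, the force, the opening and the grip force at its end, in the units of the state.
- sensors.read_state(): the state, without advancing time (a new reading comes with each control period).
- get_image(name): name is "scene" or "top" or "wrist"; returns a dict with "img" (420x560x3 uint8, red, green, blue), "depth" (420x560 float32, mm along the optical axis (not along the pixel's ray), 0 where there is no reading), "vfov" (degrees; the focal length in pixels is half the picture's height over the tangent of half this angle, whatever the lens; pixels are square), "cx", "cy" (the principal point, pixels), "world_to_cam" (4x4, takes a point from world to camera coordinates). Camera axes: x right, y down, z forward; pixel columns grow to the right and rows downward; lengths in mm; the calibration is good to about 2 mm. A picture is of the moment at which its call begins.
- ctrl.finish_job(): hands the job in; it is judged then, once.
The state is a dict: "clock": time; "qpos": joint angles; "qd": joint speeds; "tau": joint torques, N m; "eef_pos": TCP position; "tool_rot": TCP orientation; "force": force on the tool from outside, world axes, zero at the start; "torque": the same for the moment, N m; "width": finger opening in mm; "gripper_force": force on a finger pad.
Only numpy, scipy, OpenCV 4.12 (cv2) and the standard library are available. Lean on these libraries where they do the work, as an engineer would, in place of code of your own. Each camera call takes 0.05 s, during which the arm holds its last target. There are 200 camera calls.

## Task

Take the dark red ear of maize from the wire tray, lay it in the sloping measuring trough with its thick butt end down against the yellow stop and its tip up the slope, and let go of it there so that it can be measured; then take it up again and stand it upright, butt down, in the empty cup with the red band. Dry kernels shell off easily: grip it as lightly as you can (always under 40 N on each finger) and set it down gently, never letting it drop or pressing it hard (more than 60 N) against the trough, cup or tray. Leave the other ears and the things on the bench where they are.

Things in the scene. Friction and masses are not known exactly. Their poses are not given: they have to be found in the camera images.
- red_ear: Dry maize ear with dark red kernels, round and tapering, 170 mm long; thickness 46 mm near the butt, 44 at 90 mm from it, 39 at 130, 33 at 162; centre of mass 78 mm from the butt; about 0.15 kg. Origin: centre of the butt (thick end) face; x runs along its axis to the tip. Starts level in a slot of the tray, tip to the left (+y), axis 34 mm above the bench.
- yellow_ear: Bystander: yellow maize ear of the same shape in the tray's other slot, origin and axes as the red ear.
- cream_ear: Bystander: cream-coloured maize ear of the same shape standing upright in the blue-banded cup, its tip 180 mm above the bench. Origin at the centre of its butt face, z to the tip.
- tray: Fixed shallow wire tray, 230 (x) by 250 (y) mm, rim 48 mm above the bench. Origin under its centre. Two slots along its y axis at x = -50 and +50 mm, each made by two floor wires (5 mm thick, 32 mm apart, tops 16.5 mm above the bench).
- trough: Fixed blue V trough. Origin: low right (-y) end of the V's bottom line, at the face of the yellow stop plate, 16 mm above the bench; x runs up the slope (40 deg, to the left), y level, z square to the slope. Leaves at 90 deg, x 0 to 90 mm, upper edges at y +-19, z 19 mm, 4 mm thick. Stop 6 mm thick, y +-28, z up to 54 mm. An ear lying home has its axis along x at z = 32 mm.
- butt_seat (a point): Where the centre of the ear's butt face comes to lie when it is home in the trough: on the stop's face, 32 mm square above the bottom line of the V. Axes as the trough.
- red_cup: Fixed open round pale metal cup with a red band, standing on a dark disc 86 mm across; empty. Outside diameter 68 mm, inside 60 mm, rim 84 mm above the bench. Origin under its centre on the bench, z up.
- red_cup_floor (a point): Centre of the red cup's inner floor, 10 mm above the bench.
- blue_cup: The same cup with a blue band, holding the cream ear: a bystander. The two cups may stand in either place.
- jar: Bystander: amber glass jar 60 mm across, 85 mm high. Origin under its centre.
- lens: Bystander: hand lens lying flat, 68 mm across and 7 mm thick, dark wooden handle 90 mm long along its -x. Origin under the lens centre.
- seed_box: Bystander: cardboard box 70 by 110 by 50 mm high. Origin under its centre.
- marker: Bystander: flat wooden marker stick 130 by 12 by 10 mm along its x. Origin under its centre.
Not all that is in view belongs to the job. What is shaped like the red_cup but green is not meant.

How it is judged (in metres and radians):
On the way:
1. the red ear lies home in the trough, butt within 15 mm of its seat at the stop, tip up the slope, at rest and let go (distance between red_ear and butt_seat below 0.015 m and angle between the x axis of red_ear and the x axis of trough, either way round below 0.14 rad and angle between red_ear's own x axis and vertical below 1.2 rad and linear speed of red_ear below 0.02 m/s and contact force between red_ear and the fingers below 0.05 N), for 0.3 s.
At the end, for the whole second after the job is handed in: The red ear stands free in the red-banded cup, butt down on the cup's floor (butt centre within 14 mm of the cup's axis and 12 mm of its floor), within 0.25 rad of upright and at rest (under 50 mm/s); the other ears are within 25 mm, the jar, box, lens and marker within 30 mm, of where they were (horizontal distance between red_ear and red_cup_floor below 0.014 m and z of red_ear in the frame of red_cup between 0 and 0.022 m and angle between red_ear's own x axis and vertical below 0.25 rad and linear speed of red_ear below 0.05 m/s and distance of each of yellow_ear, cream_ear from where it was at the start of the episode below 0.025 m and distance of each of jar, seed_box, lens, marker from where it was at the start of the episode below 0.03 m); the robot touches nothing.
It fails at once if the two fingers together press the red ear with more than 80 N (40 N each) (contact force between red_ear and the fingers above 80 N).
It fails at once if the red ear strikes or is pressed with more than 60 N against the trough, a cup or the tray (contact force between red_ear and trough above 60 N or contact force between red_ear and red_cup above 60 N or contact force between red_ear and blue_cup above 60 N or contact force between red_ear and tray above 60 N).
It fails at once if the red ear drops or topples: faster than 0.4 m/s (a fall of about 8 mm) with no finger on it (linear speed of red_ear above 0.4 m/s and contact force between red_ear and the fingers below 0.05 N).
It fails at once if another ear is moved 25 mm, or the jar, box, lens or marker 30 mm (distance of any of yellow_ear, cream_ear from where it was at the start of the episode above 0.025 m or distance of any of jar, seed_box, lens, marker from where it was at the start of the episode above 0.03 m).
It also fails if it takes over 64 s, if anything falls off the work surface, if the arm or the gripper's body presses on something with over 40 N, if the wrist force passes 120 N, or if a joint passes its speed limit or range.

## Working session

There is one attempt and no reset: what is moved stays moved. The work goes in short steps, Python scripts to look and compute and a tool call to move; the robot and the scene stay as the last step left them, time stands still between calls to the robot, and variables do not carry over. Pictures are saved under pics/ and viewed, at most 10 in all, crops included, and the job is handed in when it is done.

Besides the shell and the picture viewer there is one more tool, called after ">>>" as a command line: name --argument value ..., lists and objects as JSON in quotes. send_rows: Moves the arm, as the interface text tells. Its arguments: {"type":"object","properties":{"series":{"type":"array"}},"required":["series"]}

```bash
mkdir -p pics; ls; cat > h.py <<'E'
import numpy as np, cv2
from cell import sensors,get_image,ctrl
def snap(n):
    d=get_image(n); np.savez('pics/'+n+'.npz',**d); return d
def pt(d,u,v,z=None):
    f=210/np.tan(np.radians(float(d['vfov']))/2); z=float(d['depth'][int(v),int(u)]) if z is None else z
    c=np.array([(u-d['cx'])/f*z,(v-d['cy'])/f*z,z,1]); return (np.linalg.inv(d['world_to_cam'])@c)[:3]
def cloud(d):
    f=210/np.tan(np.radians(float(d['vfov']))/2); v,u=np.mgrid[0:420,0:560]; z=d['depth']
    c=np.stack([(u-d['cx'])/f*z,(v-d['cy'])/f*z,z,np.ones_like(z)],-1); return (c@np.linalg.inv(d['world_to_cam']).T)[...,:3]
E
python3 - <<'E'
from h import *
for n in('top','scene'):
    d=snap(n); cv2.imwrite(f'pics/{n}0.png',cv2.resize(d['img'][...,::-1],(800,600)))
    print(n,d['vfov'],np.linalg.inv(d['world_to_cam']).round(2).tolist())
print(sensors.read_state())
E
```

```text
pics
top 57.757483744170365 [[0.02, -1.0, 0.09, 522.48], [-1.0, -0.02, -0.03, -20.49], [0.03, -0.09, -1.0, 941.3], [0.0, 0.0, 0.0, 1.0]]
scene 54.107094776438515 [[0.85, 0.38, -0.36, 986.13], [0.52, -0.63, 0.57, -651.48], [-0.01, -0.68, -0.74, 833.25], [0.0, 0.0, 0.0, 1.0]]
{'clock': 0.1, 'qpos': array([-1.30282752,  0.62923767,  0.03844213,  1.51824465, -0.02694185,
        0.99630018, -0.01997412]), 'qd': array([ 0.00088112,  0.00016976, -0.00072584, -0.00300874, -0.00202807,
        0.00162707,  0.00032338]), 'tau': array([ 3.30642550e-03, -5.64534903e+01,  1.23058923e+00, -1.93973601e+01,
        1.12748856e-02,  5.46317213e-03, -2.33198983e-05]), 'eef_pos': array([212.75872671, 613.64633975, 247.49880507]), 'tool_rot': array([-3.13992162e+00,  6.25869000e-05,  2.80788407e+00]), 'force': array([-0.03549164, -0.11359156, -0.01968192]), 'torque': array([-0.01653806,  0.01073561,  0.00701144]), 'gripper_force': 0.0, 'width': 85.52003395380919}
```

View pics/top0.png

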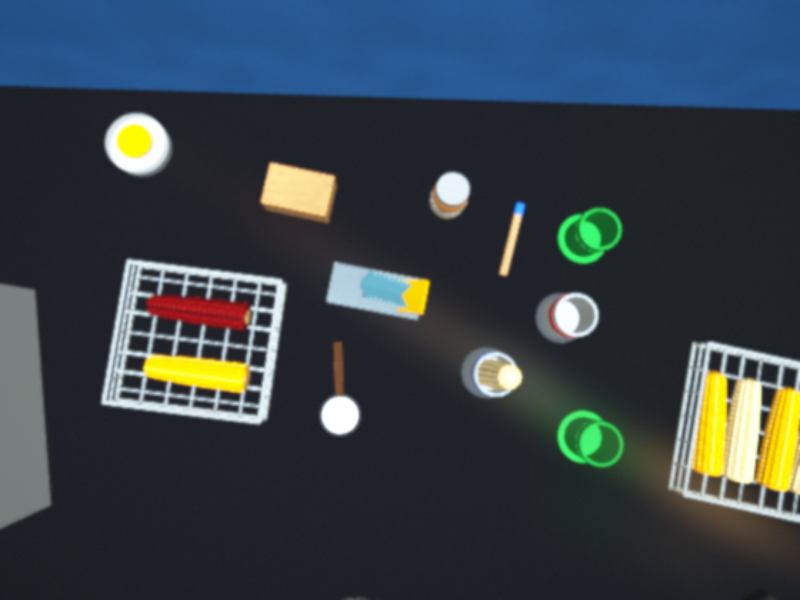

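View pics/scene0.png

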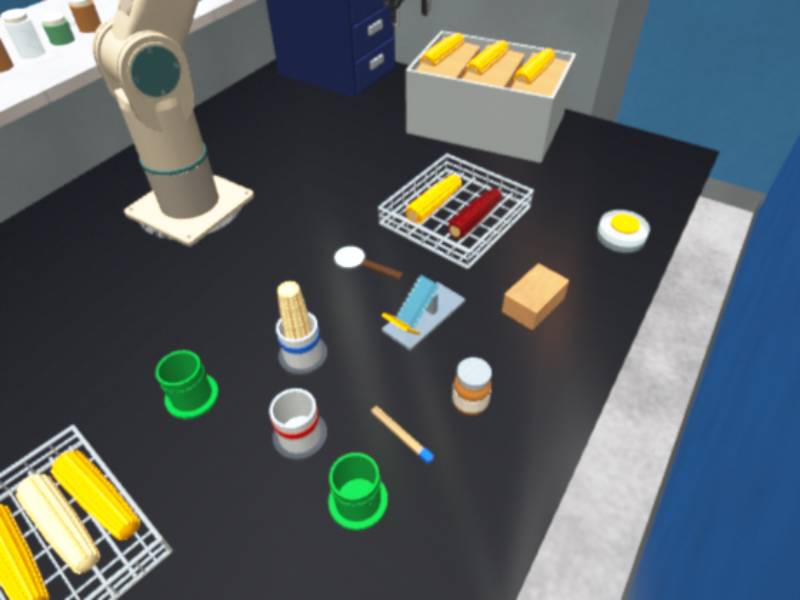

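The top view shows one dark red ear at (200,312), butt to the right. It could be confused with the yellow ear at (195,373) or the ears in the far right tray at (710,425) to (780,440). The cup choices are red-banded (568,316), blue with the cream ear (490,372), and green (590,235) and (590,438). I choose the red ear and the red-banded cup. The trough is at (380,290), with its yellow stop on the right. Next I measure these and check them in a close crop.

```bash
python3 - <<'E'
from h import *
ims=[]
for n in('top','scene'):
    d=dict(np.load(f'pics/{n}.npz')); P=cloud(d); I=d['img'].astype(int); r,g,b=I[...,0],I[...,1],I[...,2]
    hsv=cv2.cvtColor(d['img'],cv2.COLOR_RGB2HSV); z=P[...,2]; x,y=P[...,0],P[...,1]
    print(n,'bench z',np.median(z[(r<50)&(abs(x-600)<200)&(abs(y)<300)]).round(1))
    m=(r>70)&(g<45)&(b<45)&(z>5)&(z<70)&(y>100)
    m=cv2.erode(m.astype(np.uint8),np.ones((3,3)))>0
    q=P[m]; print('ear n',len(q))
    c=np.median(q[:,:2],0); u,s,vt=np.linalg.svd(q[:,:2]-q[:,:2].mean(0),full_matrices=False); ax=vt[0]*np.sign(vt[0][1])
    t=(q[:,:2]-c)@ax; w=(q[:,:2]-c)@[-ax[1],ax[0]]
    print('c',c,'ax',ax,'ext',c+ax*t.min(),c+ax*t.max(),'w',w.min(),w.max(),'z',np.percentile(q[:,2],[2,50,98]))
    # red band cup: rim points
    m=(z>80)&(z<90)&(abs(x-500)<250)&(abs(y+200)<250)
    k,l,st,ce=cv2.connectedComponentsWithStats(m.astype(np.uint8))
    for i in range(1,k):
        if st[i,4]>15:
            q=P[l==i]; e=cv2.minEnclosingCircle(q[:,:2].astype(np.float32)); print('rim',e,len(q),np.median(I[l==i],0))
    # trough: blue & yellow
    for nm,mm in (('tro',(b>r+30)&(abs(x-530)<120)&(abs(y-20)<150)&(z>6)&(z<150)),('stop',(r>150)&(b<80)&(g>110)&(abs(x-530)<120)&(abs(y-0)<100)&(z>3))):
        mm=cv2.erode(mm.astype(np.uint8),np.ones((2,2)))>0
        q=P[mm]; print(nm,len(q), q.min(0).round(),q.max(0).round(),q.mean(0).round(1)); np.save(f'pics/{n}_{nm}.npy',q)
    # hsv
    a={'top':(80,170,310,240),'scene':(180,100,380,340)}[n]
    ims.append(cv2.resize(d['img'][a[1]:a[3],a[0]:a[2],::-1],(460 if n=='top' else 400,int((460 if n=='top' else 400)*(a[3]-a[1])/(a[2]-a[0])))))
W=860;
c1=cv2.resize(ims[0],(800,244)); c2=cv2.resize(dict(np.load('pics/scene.npz'))['img'][110:330,160:380,::-1],(800,800))[130:480]
cv2.imwrite('pics/crop1.png',np.vstack([c1,c2]))
E
```

```text
top bench z 0.8
ear n 924
c [583.9843499  268.94780063] ax [0.11270361 0.99362865] ext [576.0123611  198.66437194] [593.4460363  352.36484718] w -20.417758647327496 20.034904774139765 z [43.08884851 52.03447154 57.90039598]
rim ((726.9420166015625, -375.5736999511719), 34.386295318603516) 140 [ 45. 208.  86.]
rim ((643.456298828125, -5.977086067199707), 10.632970809936523) 29 [123. 186. 207.]
rim ((616.04150390625, -0.883145809173584), 9.927665710449219) 25 [117. 180. 202.]
rim ((587.3216552734375, -335.0341491699219), 34.284156799316406) 183 [220. 232. 239.]
rim ((490.8943786621094, -206.32569885253906), 34.06998062133789) 138 [214.5 227.  232. ]
rim ((385.3667297363281, -371.21710205078125), 34.148231506347656) 197 [ 54. 196.  85.]
tro 1056 [582. -85.   6.] [647.  65.  90.] [620.9  -2.8  32.7]
stop 246 [ 587. -100.   25.] [639. -66.  60.] [614.1 -83.9  46.7]
scene bench z 0.7
ear n 332
c [593.06976627 255.35534002] ax [0.11807889 0.99300422] ext [585.60197942 192.55373421] [603.23922767 340.877131  ] w -12.188826201590402 21.11532641725791 z [39.49627853 51.21877031 57.3534749 ]
rim ((614.782958984375, -2.635721206665039), 10.361455917358398) 23 [101. 167. 189.]
rim ((491.13330078125, -208.14329528808594), 35.11280059814453) 178 [225. 220. 220.]
rim ((385.45623779296875, -374.15045166015625), 35.394622802734375) 193 [ 19. 187.  70.]
rim ((586.6854248046875, -337.2163391113281), 34.69358825683594) 223 [226. 234. 239.]
rim ((727.4185180664062, -377.75128173828125), 34.36349868774414) 189 [ 30. 208.  79.]
tro 790 [585. -99.   6.] [650.  63.  88.] [626.6 -31.1  35.7]
stop 40 [ 588. -100.   20.] [645. -73.  60.] [617.  -92.3  52. ]
```

View pics/crop1.png

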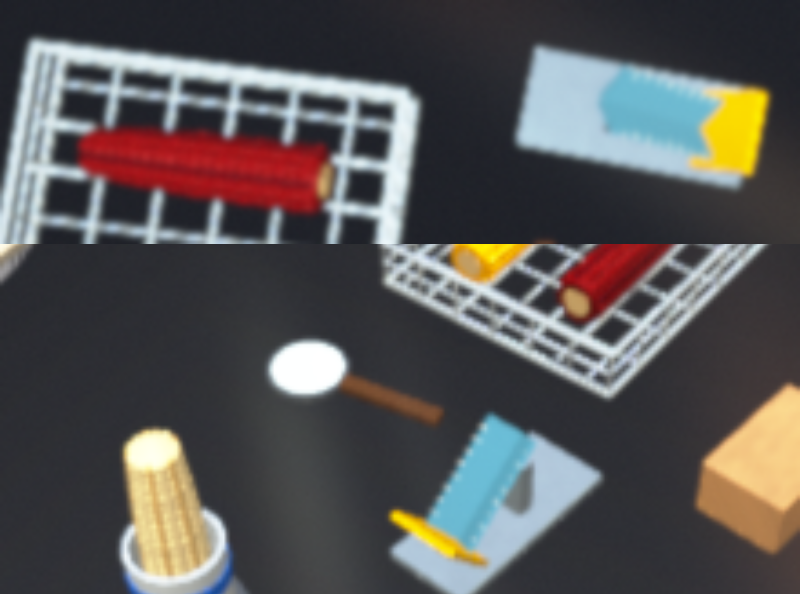

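The crop confirms it: the dark red ear has a pale butt face at crop (325,182), facing −y. The trough's yellow stop is at its −y end, at crop (735,130). Next I fit the trough pose and the ear's ends.

```bash
cat > fit.py <<'E'
from h import *
from scipy.optimize import least_squares
def run(ns=('top','scene'),f='pics/%s.npz'):
    Q=[];S=[]
    for n in ns:
        d=dict(np.load(f%n)); P=cloud(d); I=d['img'].astype(int); r,g,b=I[...,0],I[...,1],I[...,2]; x,y,z=P[...,0],P[...,1],P[...,2]
        roi=(abs(x-615)<60)&(abs(y+10)<110)&(z>15)&(z<110)
        m=cv2.erode((roi&(b>r+50)).astype(np.uint8),np.ones((3,3)))>0; Q.append(P[m])
        s=cv2.erode((roi&(r>b+70)).astype(np.uint8),np.ones((3,3)))>0
        if n=='top': S.append(P[s])
        print(n,m.sum(),s.sum())
    Q=np.vstack(Q);S=np.vstack(S)
    a=np.radians(40)
    def tf(p,X):
        h=np.array([np.cos(p[2]),np.sin(p[2]),0]); l=np.array([-h[1],h[0],0]); k=np.array([0,0,1.])
        e=np.stack([np.cos(a)*h+np.sin(a)*k,l,-np.sin(a)*h+np.cos(a)*k]); return (X-[p[0],p[1],16])@e.T
    def res(p):
        t=tf(p,Q); s=tf(p,S); return np.r_[(t[:,2]-abs(t[:,1]))*.7,np.maximum(t[:,0]-90,0),np.maximum(-t[:,0],0),s[:,0]*2,np.maximum(abs(s[:,1])-28,0)*2]
    r=least_squares(res,[612,-70,1.45],loss='soft_l1',f_scale=2)
    t=tf(r.x,Q); print('trough',r.x.round(3),'rms',np.median(abs(r.fun)).round(2),'x',np.percentile(t[:,0],[1,99]).round(1),'y',np.percentile(t[:,1],[1,99]).round(1)); s=tf(r.x,S); print('stop y,z',s.min(0).round(1),s.max(0).round(1))
    return r.x
if __name__=='__main__':
    p=run(); h=np.array([np.cos(p[2]),np.sin(p[2]),0]);a=np.radians(40);zt=-np.sin(a)*h+[0,0,np.cos(a)];xt=np.cos(a)*h+[0,0,np.sin(a)]
    print('seat',np.array([p[0],p[1],16])+32*zt,'xt',xt)
    for n in('top','scene'):
        d=dict(np.load(f'pics/{n}.npz')); P=cloud(d); I=d['img'].astype(int); r,g,b=I[...,0],I[...,1],I[...,2]; z=P[...,2];x,y=P[...,0],P[...,1]
        m=(r>g+40)&(r>b+40)&(abs(x-585)<45)&(abs(y-270)<110)&(z>26); m&=(g<0.62*r)
        ax=np.array([np.cos(p[2]),np.sin(p[2])]); q=P[m][:,:2]; t=q@ax; w=q@[-ax[1],ax[0]]
        print(n,'t',np.percentile(t,[.2,1,50,99,99.8]).round(1))
        for lo in range(int(t.min()),int(t.max()),20):
            k=(t>=lo)&(t<lo+20); print(lo,w[k].min().round(1),w[k].max().round(1),end=' | ')
        print()
E
python3 fit.py
```

```text
top 398 248
scene 371 23
trough [619.245 -58.404   1.393] rms 0.0 x [ 5.1 88.9] y [-18.3  18.2]
stop y,z [ -2.9 -25.5   4.7] [ 3.4 25.4 57. ]
seat [615.60906786 -78.64911315  40.51342218] xt [0.13540966 0.75398164 0.64278761]
top t [294.8 296.3 367.8 453.  456.1]
294 -554.2 -508.5 | 314 -554.3 -507.0 | 334 -552.3 -505.7 | 354 -551.2 -506.2 | 374 -549.2 -504.3 | 394 -544.8 -504.0 | 414 -544.2 -503.9 | 434 -539.3 -505.3 | 454 -532.4 -509.1 | 
scene t [292.2 292.9 355.3 447.8 450.9]
292 -555.2 -512.7 | 312 -553.0 -507.5 | 332 -550.8 -508.2 | 352 -549.1 -507.1 | 372 -549.0 -506.8 | 392 -546.8 -509.5 | 412 -542.7 -510.8 | 432 -541.4 -512.0 | 452 -527.3 -527.3 |
```

```bash
python3 - <<'E'
from h import *
for n in('top','scene'):
    P=cloud(dict(np.load(f'pics/{n}.npz'))); x,y,z=P[...,0],P[...,1],P[...,2]
    m=(y>390)&(z>40)&(x>100)&(x<650)&(z<500)&(y<800); q=P[m]
    if len(q): print(n,len(q),np.percentile(q,[1,50,99],axis=0).round())
E
```

```text
top 3488 [[264. 395.  41.]
 [425. 535.  71.]
 [622. 568. 115.]]
scene 7372 [[203. 405.  43.]
 [440. 565. 154.]
 [613. 791. 281.]]
```

>>> send_rows --series '[[85,[0.2,0,0.5],[0,0,-0.8]],[85,[0.4,-0.3,0.5],[0,0,-1]],[85,[0.6,-0.4,0],[0,0,-1]],[85,[0.6,-0.5,0],[0,0,-1]],[85,[0.6,-0.5,0],[0,0,-1]],[85,[0.6,-0.5,0],[0,0,-1]],[85,[0.6,-0.5,0],[0,0,-1]],[85,[0.6,-0.5,0],[0,0,-1]]]'

```text
clock: 1.1
eef_pos: [465.7, 421.0, 307.9]
tool_rot: [-3.141, 0.0, 2.124]
force: [-0.2, 0.4, 0.1]
width: 85.0
gripper_force: 0.0
```

>>> send_rows --series '[[85,[0.3,-0.3,0],[0,0,-1]],[85,[0.3,-0.3,-0.2],[0,0,-1]],[85,[0.3,-0.3,-0.2],[0,0,-1]],[85,[0.3,-0.3,-0.2],[0,0,-1]],[85,[0.3,-0.3,-0.2],[0,0,-1]],[85,[0.3,-0.3,-0.2],[0,0,-1]],[85,[0.2,-0.2,-0.2],[0,0,-1]],[85,[0,0,0],[0,0,-0.7]]]'

```text
clock: 2.1
eef_pos: [586.3, 299.1, 234.6]
tool_rot: [-3.141, 0.002, 1.447]
force: [0.2, 1.0, -0.7]
width: 85.0
gripper_force: 0.0
```

```bash
cat > ear.py <<'E'
from h import *
import sys
d=snap('wrist'); cv2.imwrite(sys.argv[1],d['img'][...,::-1]); s=sensors.read_state(); print(s['eef_pos'].round(1),s['tool_rot'].round(3),s['width'],s['qpos'].round(2))
P=cloud(d); I=d['img'].astype(int); r,g,b=I[...,0],I[...,1],I[...,2]; x,y,z=P[...,0],P[...,1],P[...,2]
m=(r>g+40)&(r>b+40)&(g<.55*r)&(abs(x-585)<60)&(abs(y-270)<120)&(z>26)&(z<75)
q=P[m]; print(len(q)); y=q[:,1]; print('y',np.percentile(y,[.2,1,99,99.8]).round(1),'zmax',np.percentile(q[:,2],98))
B=[];
for lo in range(int(y.min()),int(y.max()),20):
    k=(y>=lo)&(y<lo+20)
    if k.sum()<10: continue
    a,c=np.percentile(q[k,0],[1,99]); B.append((lo+10,(a+c)/2)); print(lo+10,a.round(1),c.round(1),((a+c)/2).round(1),q[k,2].max().round(1))
print(np.polyfit(*np.array(B).T,1))
E
python3 ear.py pics/w1.png
```

```text
[585.9 300.3 235.1] [-3.141e+00  1.000e-03  1.447e+00] 84.69967459219208 [-0.75  0.69  0.4   1.51 -0.3   1.01 -0.39]
5474
y [198.2 200.7 359.2 361.7] zmax 57.10634145062907
206 554.8 597.7 576.3 58.9
226 555.6 600.2 577.9 58.6
246 558.3 602.5 580.4 58.3
266 561.4 604.7 583.1 57.5
286 562.8 606.4 584.6 56.9
306 566.6 607.5 587.0 56.2
326 569.2 608.5 588.9 53.8
346 573.1 608.8 590.9 52.7
366 577.4 605.2 591.3 51.1
[1.00368999e-01 5.55785035e+02]
```

View pics/w1.png

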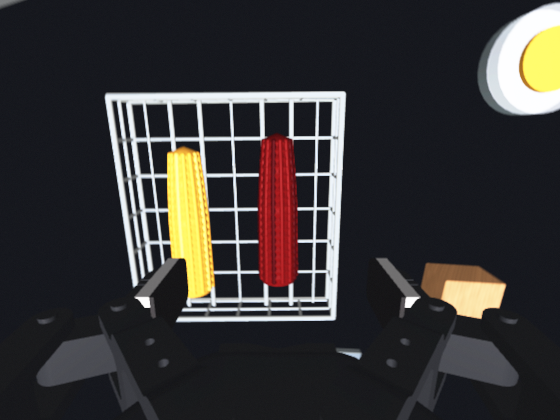

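The wrist view shows the red ear at (278,210), centred between the fingers and parallel to them, with its tip at the top. I narrow the opening to 64 mm to clear the rim and descend.

>>> send_rows --series '[[64,[0.01,0.04,-0.5],[0,0,0.1]],[64,[0,0,-0.7],[0,0,0]],[64,[0,0,-0.7],[0,0,0]],[64,[0,0,-0.6],[0,0,0]],[64,[0,0,-0.4],[0,0,0]],[64,[0,0,-0.25],[0,0,0]],[64,[0,0,-0.15],[0,0,0]],[64,[0,0,0],[0,0,0]]]'

```text
clock: 3.15
eef_pos: [585.7, 304.5, 38.2]
tool_rot: [-3.142, -0.0, 1.464]
force: [0.8, 0.2, -0.4]
width: 64.2
gripper_force: 0.0
```

>>> send_rows --series '[[56,[0,0,0],[0,0,0]],[50,[0,0,0],[0,0,0]],[47,[0,0,0],[0,0,0]],[45,[0,0,0],[0,0,0]],[45,[0,0,0],[0,0,0]]]'

```text
clock: 3.78
eef_pos: [585.7, 304.6, 38.4]
tool_rot: [3.141, -0.0, 1.464]
force: [0.3, 0.8, 0.1]
width: 44.5
gripper_force: 0.1
```

>>> send_rows --series '[[43.5,[0,0,0],[0,0,0]],[42.5,[0,0,0],[0,0,0]],[42,[0,0,0],[0,0,0]],[42,[0,0,0],[0,0,0]]]'

```text
clock: 4.28
eef_pos: [586.5, 304.7, 38.7]
tool_rot: [3.14, -0.001, 1.464]
force: [3.0, -0.0, 0.6]
width: 41.9
gripper_force: 3.2
```

>>> send_rows --series '[[41.5,[0,0,0],[0,0,0]],[41.5,[0,0,0],[0,0,0]]]'

```text
clock: 4.53
eef_pos: [586.5, 304.7, 38.7]
tool_rot: [3.14, -0.001, 1.464]
force: [4.7, 0.7, 1.8]
width: 41.6
gripper_force: 7.7
```

>>> send_rows --series '[[41,[0.01,0,0],[0,0,0]],[40.8,[0,0,0],[0,0,0]],[40.8,[0,0,0],[0,0,0]]]'

```text
clock: 4.9
eef_pos: [586.6, 304.8, 38.6]
tool_rot: [3.141, -0.001, 1.464]
force: [3.8, 1.1, 3.2]
width: 41.3
gripper_force: 16.3
```

>>> send_rows --series '[[40.8,[0,0,0.05],[0,0,0]],[40.8,[0,0,0.1],[0,0,0]],[40.8,[0,0,0.15],[0,0,0]],[40.8,[0,0,0.2],[0,0,0]],[40.8,[0,0,0.2],[0,0,0]],[40.8,[0,0,0],[0,0,0]]]'

```text
clock: 5.65
eef_pos: [587.0, 305.0, 81.9]
tool_rot: [3.14, -0.001, 1.464]
force: [0.5, 1.6, -1.1]
width: 41.2
gripper_force: 16.1
```

```bash
sed -i 's/print(len(q)); y=/print(len(q)); np.save("pics\/q.npy",q); y=/; s/z<75/z<200/' ear.py; python3 ear.py pics/w2.png
```

```text
[586.4 304.8  81.1] [ 3.141e+00 -1.000e-03  1.464e+00] 41.0081389712288 [-0.7   0.87  0.32  1.62 -0.37  0.72 -0.31]
15907
y [274.3 279.  361.5 363.1] zmax 97.44342273577777
279 562.5 605.9 584.2 98.4
299 566.0 605.6 585.8 99.3
319 568.4 607.7 588.1 139.5
339 571.9 608.2 590.1 97.6
359 575.3 607.7 591.5 96.8
[9.40113587e-02 5.57939591e+02]
```

>>> send_rows --series '[[40.8,[0,0,0.4],[0,0,-0.4]],[40.8,[0,-0.1,0.4],[0,0,-0.4]],[40.8,[0.1,-0.3,0.4],[0.98,-0.18,0]],[40.8,[0.1,-0.4,0.3],[0.98,-0.18,0]],[40.8,[0.1,-0.4,0.3],[0.98,-0.18,0]],[40.8,[0.1,-0.4,0.2],[0.98,-0.18,0]],[40.8,[0.1,-0.4,0],[0.98,-0.18,0]],[40.8,[0.1,-0.4,0],[0.98,-0.18,0]]]'

```text
clock: 6.7
eef_pos: [622.1, 159.4, 200.4]
tool_rot: [3.138, -0.524, 1.395]
force: [0.3, 0.2, -2.3]
width: 41.0
gripper_force: 16.1
```

>>> send_rows --series '[[40.8,[0.1,-0.4,0],[0.98,-0.18,0]],[40.8,[0,-0.4,0],[0.98,-0.18,0]],[40.8,[0,-0.4,0],[0,0,0]],[40.8,[0,-0.4,0],[0,0,0]],[40.8,[0,-0.4,0],[0,0,0]],[40.8,[0,-0.4,0],[0,0,0]],[40.8,[0,-0.2,0],[0,0,0]],[40.8,[0,0,0],[0,0,0]]]'

```text
clock: 7.7
eef_pos: [628.3, 3.5, 200.2]
tool_rot: [3.137, -0.695, 1.394]
force: [-0.1, -0.5, -0.9]
width: 41.4
gripper_force: 16.1
```

```bash
cat > rel.py <<'E'
from h import *
from scipy.spatial.transform import Rotation as R
s=sensors.read_state(); M=R.from_euler('xyz',s['tool_rot']).as_matrix(); p=s['eef_pos']
print(p.round(1),'\n',M.round(3),s['qpos'].round(2),s['width'].round(1),s['gripper_force'].round(1))
for n in('top','scene'):
    d=snap(n); P=cloud(d); I=d['img'].astype(int); r,g,b=I[...,0],I[...,1],I[...,2]
    m=(r>g+40)&(r>b+40)&(g<.5*r)&(np.linalg.norm(P-p,axis=-1)<190); m=cv2.erode(m.astype(np.uint8),np.ones((2,2)))>0
    q=(P[m]-p)@M   # tool coords x(along ear), y, z
    if len(q)<20: print(n,'few');continue
    print(n,len(q),'tool x',np.percentile(q[:,0],[.5,2,98,99.5]).round(1))
    for lo in range(-120,60,30):
        k=(q[:,0]>=lo)&(q[:,0]<lo+30)
        if k.sum()>15: print(lo+15,'y',np.percentile(q[k,1],[2,98]).round(1),'z',np.percentile(q[k,2],[2,98]).round(1))
E
python3 rel.py
```

```text
Traceback (most recent call last):
  File "rel.py", line 4, in <module>
    print(p.round(1),'\n',M.round(3),s['qpos'].round(2),s['width'].round(1),s['gripper_force'].round(1))
                                                        ^^^^^^^^^^^^^^^^
AttributeError: 'float' object has no attribute 'round'
```

```bash
sed -i "s/s\['width'\].round(1),s\['gripper_force'\].round(1)/s['width'],s['gripper_force']/; \$a cv2.imwrite('pics/s2.png',cv2.resize(dict(np.load('pics/scene.npz'))['img'][60:300,160:480,::-1],(800,600)))" rel.py; python3 rel.py
```

```text
[628.3   3.5 200.2] 
 [[ 0.135  0.984  0.117]
 [ 0.756 -0.178  0.63 ]
 [ 0.64   0.003 -0.768]] [ 0.36  0.74 -0.12  1.7  -0.79  0.95  0.65] 41.3704311110645 16.144667747430503
top 647 tool x [-23.8 -20.4  57.9  59.1]
-15 y [-13.9  18.7] z [-15.3  -3.8]
15 y [-16.3  16.5] z [-56.   -3.6]
45 y [-14.6  14.5] z [-13.2   6.1]
scene 851 tool x [-106.3 -104.3   49.    51.6]
-105 y [-11.7  22.5] z [-14.5   8.4]
-75 y [-11.4  22.7] z [-16.2  14.7]
-45 y [-10.5  22.1] z [-16.1  16.2]
-15 y [-10.4  22.2] z [-16.1   8.4]
15 y [-6.2 42. ] z [-70.3  11.9]
45 y [-5.4 17.1] z [-13.1   5.9]
```

View pics/s2.png

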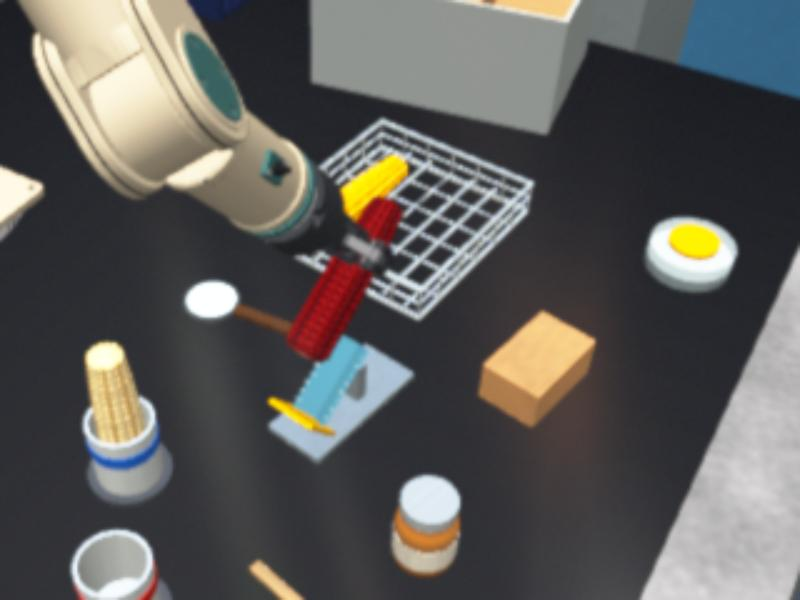

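The scene shows the ear gripped above the trough, butt toward the stop at (300,410), aligned with the slope and still held straight. Now I lower it along the slope normal.

>>> send_rows --series '[[40.8,[0,-0.1,-0.3],[0,0,0]],[40.8,[0,-0.1,-0.35],[0,0,0]],[40.8,[-0.02,-0.07,-0.31],[0,0,0]],[40.8,[0,0,0],[0,0,0]],[40.8,[0.02,0.13,-0.16],[0,0,0]],[40.8,[0.02,0.08,-0.1],[0,0,0]],[40.8,[0.01,0.03,-0.04],[0,0,0]],[40.8,[0,0,0],[0,0,0]]]'

```text
clock: 8.8
eef_pos: [630.0, 3.1, 124.8]
tool_rot: [3.137, -0.696, 1.396]
force: [-0.5, -0.7, -0.9]
width: 41.1
gripper_force: 16.2
```

```bash
python3 rel.py; python3 -c "
from h import *
print(sensors.read_state()['force'])"
```

```text
[630.    3.1 124.8] 
 [[ 0.133  0.984  0.116]
 [ 0.756 -0.176  0.63 ]
 [ 0.641  0.003 -0.768]] [ 0.38  0.86 -0.15  1.72 -0.83  0.84  0.75] 41.05152968387237 16.15019392396789
top 532 tool x [-23.5 -22.   58.2  59.5]
-15 y [-14.3  18.8] z [-16.   -3.4]
15 y [-15.8  15.9] z [-15.  -3.]
45 y [-13.9  14.9] z [-13.2   9.1]
scene 747 tool x [-106.8 -104.7   48.6   51.2]
-105 y [-12.1  23.3] z [-17.1   7. ]
-75 y [-11.3  23.4] z [-17.3   6. ]
-45 y [-12.3  23. ] z [-17.8   4.9]
-15 y [-10.7  22.4] z [-17.7  10.6]
15 y [-6.1 26. ] z [-44.8   4.7]
45 y [-5.6 18.1] z [-14.2   3.8]
[-0.00172644  0.49952609 -1.55298917]
```

View pics/s2.png

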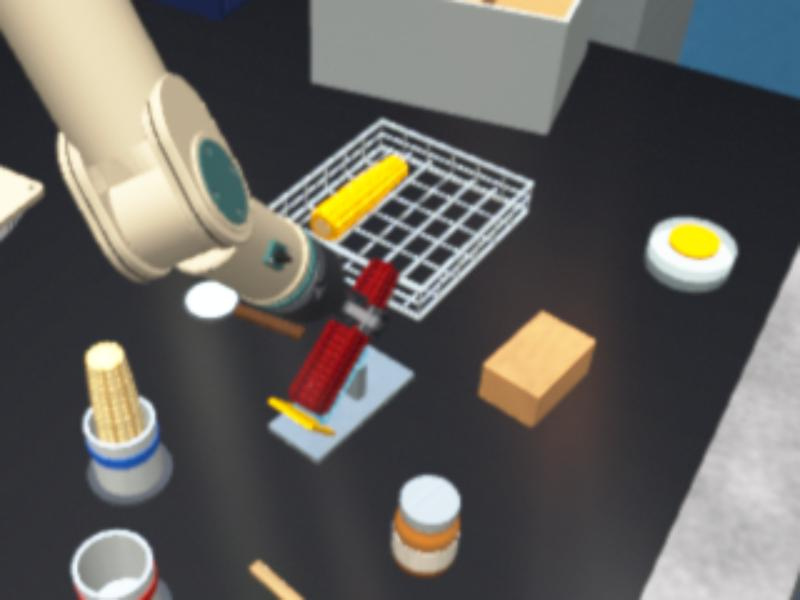

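>>> send_rows --series '[[40.8,[0.004,0.021,-0.026],[0,0,0]],[40.8,[0.004,0.021,-0.026],[0,0,0]],[40.8,[0,0,0],[0,0,0]]]'

```text
clock: 9.28
eef_pos: [630.3, 5.4, 121.5]
tool_rot: [3.138, -0.696, 1.395]
force: [-0.2, -0.1, -0.7]
width: 40.9
gripper_force: 16.2
```

>>> send_rows --series '[[40.8,[0.002,0.01,-0.013],[0,0,0]],[40.8,[0.002,0.01,-0.013],[0,0,0]],[40.8,[0,0,0],[0,0,0]]]'

```text
clock: 9.65
eef_pos: [630.6, 6.8, 120.5]
tool_rot: [3.138, -0.696, 1.396]
force: [-1.2, -0.5, 2.6]
width: 41.4
gripper_force: 16.5
```

>>> send_rows --series '[[40.8,[-0.003,-0.019,-0.016],[0,0,0]],[40.8,[-0.003,-0.019,-0.016],[0,0,0]],[40.8,[-0.002,-0.013,-0.011],[0,0,0]],[40.8,[0,0,0],[0,0,0]]]'

```text
clock: 10.15
eef_pos: [629.9, 5.4, 118.9]
tool_rot: [3.138, -0.7, 1.397]
force: [-2.4, 1.5, 7.7]
width: 41.0
gripper_force: 16.9
```

>>> send_rows --series '[[40.8,[-0.002,-0.013,-0.011],[0,0,0]],[40.8,[-0.002,-0.013,-0.011],[0,0,0]],[40.8,[0,0,0],[0,0,0]]]'

```text
clock: 10.52
eef_pos: [629.8, 4.5, 118.3]
tool_rot: [3.138, -0.701, 1.398]
force: [-4.0, 2.7, 11.1]
width: 40.8
gripper_force: 17.1
```

>>> send_rows --series '[[40.8,[0,0,0.035],[0,0,0]],[41.2,[0,0,0],[0,0,0]],[41.8,[0,0,0],[0,0,0]],[42.5,[0,0,0],[0,0,0]],[43.5,[0,0,0],[0,0,0]],[45,[0,0,0],[0,0,0]],[48,[0,0,0],[0,0,0]],[52,[0,0,0],[0,0,0]]]'

```text
clock: 11.52
eef_pos: [630.1, 1.8, 118.3]
tool_rot: [3.137, -0.696, 1.396]
force: [-0.6, 0.6, -0.4]
width: 52.3
gripper_force: 0.0
```

```bash
cat > home.py <<'E'
from h import *
from scipy.optimize import least_squares
seat=np.array([615.6,-78.65,40.5]); h=np.array([.1769,.9842,0]);a=np.radians(40);xt=np.cos(a)*h+[0,0,np.sin(a)];zt=-np.sin(a)*h+[0,0,np.cos(a)];E=np.stack([xt,np.cross(zt,xt),zt])
for n in('top','scene'):
    d=snap(n); P=cloud(d); I=d['img'].astype(int); r,g,b=I[...,0],I[...,1],I[...,2]
    m=(r>g+40)&(r>b+40)&(g<.5*r)&(np.linalg.norm(P-seat-85*xt,axis=-1)<130); m=cv2.erode(m.astype(np.uint8),np.ones((2,2)))>0
    q=(P[m]-seat)@E.T; rad=lambda s:np.interp(s,[0,90,130,162,170],[23,22,19.5,16.5,15])
    f=lambda p:np.hypot(q[:,1]-p[0]-p[1]*q[:,0],q[:,2]-p[2]-p[3]*q[:,0])-rad(q[:,0]-p[4])
    s=least_squares(f,[0,0,0,0,0],loss='soft_l1',bounds=([-30,-1,-30,-1,-.01],[30,1,30,1,.01]))
    print(n,len(q),'x',np.percentile(q[:,0],[.5,2,98,99.5]).round(1),s.x.round(3))
cv2.imwrite('pics/s3.png',cv2.resize(d['img'][130:270,240:427,::-1],(800,600)))
E
python3 home.py
```

```text
top 518 x [ 87.5  91.7 168.1 170. ] [ 0.69  -0.005  3.316 -0.035 -0.01 ]
scene 736 x [  4.1   6.3 157.3 160.3] [ 0.635  0.002  1.448 -0.011 -0.01 ]
```

View pics/s3.png

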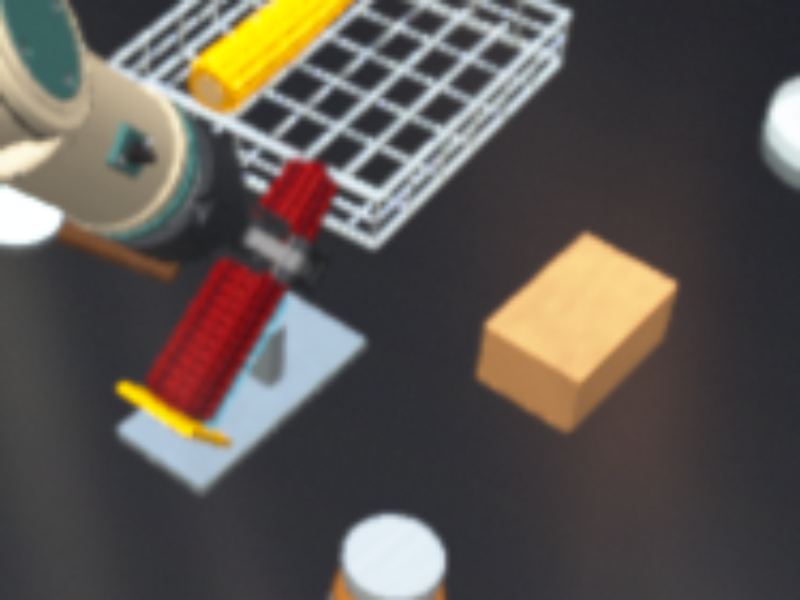

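The crop shows the ear in the trough, butt flush on the yellow stop at (180,410), with its tip end (about 170 mm along) at the expected place. I open wider and wait, then tilt the tool 25° for the regrasp so that the cup pose isn't fully horizontal.

>>> send_rows --series '[[58,[0,0,0],[0,0,0]],[62,[0,0,0],[0,0,0]],[62,[0,0,0],[0,0,0]],[62,[0,0,0],[0,0,0]],[62,[0,0,0],[0,0,0]],[62,[0,0,0],[0,0,0]]]'

```text
clock: 12.38
eef_pos: [629.9, 1.8, 118.2]
tool_rot: [3.137, -0.696, 1.395]
force: [0.2, -0.3, -0.2]
width: 61.6
gripper_force: 0.0
```

>>> send_rows --series '[[62,[0,0.02,0],[-0.98,0.18,0]],[62,[0,0.02,0],[-0.98,0.18,0]],[62,[0.01,0.02,0],[-0.98,0.18,0]],[62,[0,0.02,-0.01],[-0.98,0.18,0]],[62,[0,0,-0.02],[-0.98,0.18,0]],[62,[0,0,0],[0,0,0]],[54,[0,0,0],[0,0,0]],[48,[0,0,0],[0,0,0]]]'

```text
clock: 13.38
eef_pos: [630.3, 5.0, 116.1]
tool_rot: [3.141, -0.261, 1.392]
force: [-0.1, 0.4, 0.4]
width: 48.0
gripper_force: 0.0
```

>>> send_rows --series '[[45,[0,0,0],[0,0,0]],[43,[0,0,0],[0,0,0]],[42,[0,0,0],[0,0,0]],[41.5,[0,0,0],[0,0,0]],[41.5,[0,0,0],[0,0,0]]]'

```text
clock: 14.0
eef_pos: [630.2, 6.4, 116.3]
tool_rot: [3.141, -0.261, 1.394]
force: [-0.0, -2.0, -0.6]
width: 41.2
gripper_force: 5.1
```

>>> send_rows --series '[[41,[0,0,0],[0,0,0]],[40.6,[0,0,0],[0,0,0]],[40.4,[0,0,0],[0,0,0]],[40.4,[0,0,0],[0,0,0]]]'

```text
clock: 14.5
eef_pos: [630.3, 6.6, 116.4]
tool_rot: [3.141, -0.261, 1.394]
force: [-2.2, -2.0, 1.3]
width: 40.8
gripper_force: 18.4
```

>>> send_rows --series '[[40.4,[-0.01,-0.03,0.05],[0,0,0]],[40.4,[-0.02,-0.06,0.1],[0,0,0]],[40.4,[-0.02,-0.1,0.15],[0,0,0]],[40.4,[0,0,0.3],[0,0,0]],[40.4,[0,0,0.4],[0,0,0]],[40.4,[0,0,0.4],[0.98,-0.18,0]],[40.4,[0,0,0.4],[0.98,-0.18,0]],[40.4,[0,0,0.3],[0.98,-0.18,0]]]'

```text
clock: 15.5
eef_pos: [628.2, -5.0, 245.3]
tool_rot: [3.135, -0.524, 1.397]
force: [0.6, -0.2, -2.8]
width: 40.7
gripper_force: 18.6
```

>>> send_rows --series '[[40.4,[0,0,0.2],[0.98,-0.18,0]],[40.4,[0,0,0],[0.98,-0.18,0]],[40.4,[0,0,0],[0.98,-0.18,0]],[40.4,[0,0,0],[0.98,-0.18,0]],[40.4,[0,0,0],[0.98,-0.18,0]],[40.4,[0,0,0],[0.98,-0.18,0]],[40.4,[0,0,0],[0.98,-0.18,0]],[40.4,[0,0,0],[0,0,0]]]'

```text
clock: 16.5
eef_pos: [627.4, -6.7, 253.3]
tool_rot: [3.135, -1.128, 1.395]
force: [-0.6, -0.6, -1.3]
width: 40.7
gripper_force: 18.4
```

```bash
python3 rel.py | head -4
```

```text
[627.4  -6.7 253.3] 
 [[ 0.075  0.983  0.165]
 [ 0.422 -0.181  0.889]
 [ 0.904  0.003 -0.428]] [ 0.55  0.86 -0.19  1.65 -1.01  1.26  0.88] 40.70085524079906 18.430793654406443
```

>>> send_rows --series '[[40.4,[0,-0.1,0],[0,0,-0.6]],[40.4,[0,-0.3,0],[0,0,-1]],[40.4,[0,-0.3,0],[0,0,-1]],[40.4,[0,-0.4,0],[0,0,-1]],[40.4,[-0.1,-0.4,0],[0,0,-1]],[40.4,[-0.1,-0.4,0],[0,0,-1]],[40.4,[-0.1,-0.4,0],[0,0,-1]],[40.4,[-0.1,-0.4,0],[0,0,-1]]]'

```text
clock: 17.6
eef_pos: [603.8, -167.7, 255.2]
tool_rot: [3.124, -1.128, 0.741]
force: [0.1, 0.1, -2.5]
width: 41.1
gripper_force: 18.5
```

>>> send_rows --series '[[40.4,[-0.1,-0.4,0],[0,0,-1]],[40.4,[-0.1,-0.4,0],[0,0,-1]],[40.4,[-0.1,-0.4,0],[0,0,-1]],[40.4,[0,-0.4,0],[0,0,-1]],[40.4,[0,-0.4,0],[0,0,-1]],[40.4,[0,-0.4,0],[0,0,-1]],[40.4,[0,-0.3,0],[0,0,-1]],[40.4,[0,0,0],[0,0,-0.5]]]'

```text
clock: 18.6
eef_pos: [580.1, -398.8, 288.4]
tool_rot: [-3.036, -1.09, 0.09]
force: [0.9, 0.7, -0.8]
width: 40.7
gripper_force: 18.0
```

```bash
cat > up.py <<'E'
from h import *
from scipy.optimize import least_squares
import sys
s=sensors.read_state(); p=s['eef_pos']; print(p.round(1),s['tool_rot'].round(3),s['qpos'].round(2))
for n in('top','scene'):
    d=snap(n); P=cloud(d); I=d['img'].astype(int); r,g,b=I[...,0],I[...,1],I[...,2]
    m=(r>g+40)&(r>b+40)&(g<.5*r)&(np.hypot(*(P-p)[...,:2].transpose(2,0,1))<60)&(abs(P[...,2]-p[2])<150); m=cv2.erode(m.astype(np.uint8),np.ones((2,2)))>0
    q=P[m]-p
    if len(q)<60: print(n,len(q));continue
    rad=lambda t:np.interp(t,[0,90,130,162,170],[23,22,19.5,16.5,15]); z=q[:,2]
    f=lambda v:np.hypot(q[:,0]-v[0]-v[1]*z,q[:,1]-v[2]-v[3]*z)-rad(z+114)
    o=least_squares(f,[0,0,0,0],loss='soft_l1'); v=o.x
    print(n,len(q),'z',np.percentile(z,[.5,2,98,99.5]).round(1),'axis x0,dx,y0,dy',v.round(3),'butt xy',(p[0]+v[0]-112*v[1]).round(1),(p[1]+v[2]-112*v[3]).round(1),'res',np.median(abs(o.fun)).round(2))
cv2.imwrite(sys.argv[1],cv2.resize(d['img'][130:340,120:400,::-1],(800,600)))
E
python3 up.py pics/u1.png
```

```text
[ 580.1 -398.8  288.4] [-3.036 -1.09   0.09 ] [ 1.58  0.93 -1.06  1.92 -1.1   0.23  0.61]
top 973 z [-100.3  -95.9   53.8   54.9] axis x0,dx,y0,dy [ 4.083  0.062  0.939 -0.028] butt xy 577.3 -394.8 res 0.86
scene 1285 z [-106.7 -101.9   53.7   55.2] axis x0,dx,y0,dy [ 2.844  0.066  1.361 -0.019] butt xy 575.6 -395.3 res 0.77
```

View pics/u1.png

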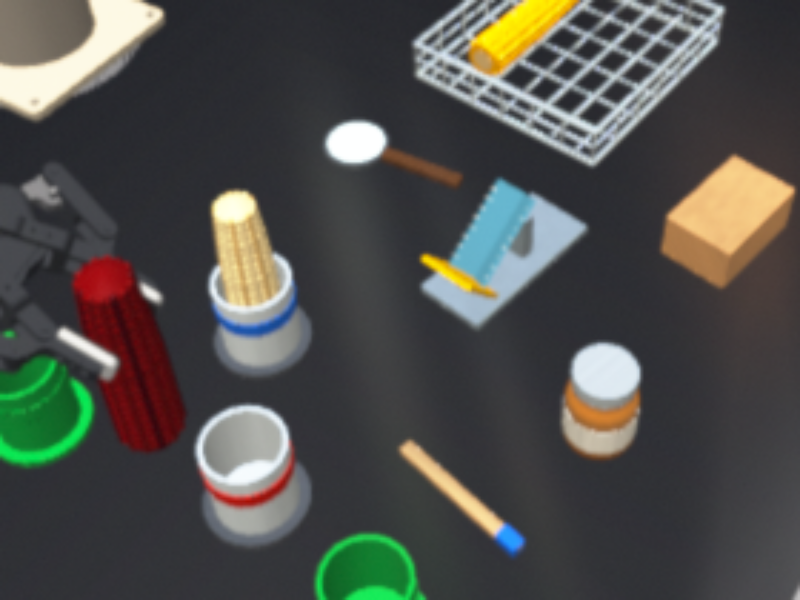

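The scene crop shows the ear upright above and behind the red cup at (245,470). The arm hit its j5/j6 limits, so the yaw must come back to about 40°. I compute that turn with the ear brought exactly vertical.

```bash
python3 - <<'E'
from h import *
from scipy.spatial.transform import Rotation as R
s=sensors.read_state(); M=R.from_euler('xyz',s['tool_rot']); a=np.array([.064,-.023,1]); a/=np.linalg.norm(a)
al=R.align_vectors([[0,0,1]],[a])[0]
ax=M.inv().apply(a); print('ear in tool',ax.round(3))
# minimal align only
c=np.cross(a,[0,0,1]); al=R.from_rotvec(c/np.linalg.norm(c)*np.arcsin(np.linalg.norm(c)))
for dy in (30,37,45):
    T=R.from_euler('z',dy,degrees=True)*al; print(dy,(np.degrees(T.as_rotvec())/5).round(2),(T*M).as_euler('xyz').round(3))
E
```

```text
ear in tool [ 0.913 -0.014 -0.407]
30 [-0.07 -0.78  6.  ] [-3.107 -1.152  0.681]
37 [-0.02 -0.79  7.4 ] [-3.107 -1.152  0.803]
45 [ 0.04 -0.8   9.  ] [-3.107 -1.152  0.943]
```

>>> send_rows --series '[[40.4,[0,0.05,0],[0,-0.1,0.92]],[40.4,[0,0.1,0],[0,-0.1,0.92]],[40.4,[0,0.15,0],[0,-0.1,0.93]],[40.4,[0,0.2,0],[0,-0.1,0.92]],[40.4,[0,0.2,-0.1],[0,-0.1,0.93]],[40.4,[0,0.2,-0.1],[0,-0.1,0.92]],[40.4,[0,0.1,-0.1],[0,-0.1,0.93]],[40.4,[0,0,0],[0,-0.1,0.92]]]'

```text
clock: 19.7
eef_pos: [579.5, -333.8, 268.7]
tool_rot: [-3.093, -1.153, 0.797]
force: [-0.5, -0.3, -1.2]
width: 40.8
gripper_force: 18.0
```

```bash
python3 up.py pics/u2.png
```

```text
[ 579.5 -333.8  268.7] [-3.093 -1.153  0.797] [ 1.35  1.   -0.78  1.54 -0.62  1.    0.47]
top 845 z [-91.3 -84.6  54.2  55.3] axis x0,dx,y0,dy [ 3.163  0.009  2.884 -0.005] butt xy 581.6 -330.3 res 0.86
scene 1082 z [-105.9 -102.2   53.5   54.7] axis x0,dx,y0,dy [ 2.827 -0.     1.303  0.003] butt xy 582.3 -332.8 res 0.84
```

>>> send_rows --series '[[40.4,[0.04,-0.04,0],[0,0,0]],[40.4,[0.04,-0.04,-0.1],[0,0,0]],[40.4,[0,0,-0.25],[0,0,0]],[40.4,[0,0,-0.25],[0,0,0]],[40.4,[0,0,-0.2],[0,0,0]],[40.4,[0,0,-0.1],[0,0,0]],[40.4,[0,0,0],[0,0,0]]]'

```text
clock: 20.68
eef_pos: [584.5, -341.0, 214.9]
tool_rot: [-3.095, -1.154, 0.792]
force: [0.4, 0.5, -1.5]
width: 40.7
gripper_force: 18.0
```

```bash
python3 up.py pics/u3.png
```

```text
[ 584.5 -341.   214.9] [-3.095 -1.154  0.792] [ 1.34  1.09 -0.76  1.53 -0.6   0.96  0.53]
top 679 z [-86.4 -82.8  54.2  54.9] axis x0,dx,y0,dy [ 3.268  0.008  2.798 -0.006] butt xy 586.9 -337.6 res 0.91
scene 928 z [-103.3 -100.6   54.6   55.5] axis x0,dx,y0,dy [1.778e+00 1.000e-03 2.598e+00 3.000e-03] butt xy 586.2 -338.7 res 0.82
```

>>> send_rows --series '[[40.4,[0.008,0.033,0],[0,0,0]],[40.4,[0,0,-0.15],[0,0,0]],[40.4,[0,0,-0.25],[0,0,0]],[40.4,[0,0,-0.25],[0,0,0]],[40.4,[0,0,-0.25],[0,0,0]],[40.4,[0,0,-0.2],[0,0,0]],[40.4,[0,0,-0.15],[0,0,0]],[40.4,[0,0,0],[0,0,0]]]'

```text
clock: 21.78
eef_pos: [584.9, -339.0, 139.5]
tool_rot: [-3.094, -1.153, 0.792]
force: [0.5, 0.1, -1.7]
width: 40.7
gripper_force: 18.0
```

>>> send_rows --series '[[40.4,[0,0,-0.08],[0,0,0]],[40.4,[0,0,-0.06],[0,0,0]],[40.4,[0,0,-0.04],[0,0,0]],[40.4,[0,0,0],[0,0,0]]]'

```text
clock: 22.28
eef_pos: [585.1, -339.2, 129.4]
tool_rot: [-3.097, -1.153, 0.794]
force: [0.2, -0.4, -0.7]
width: 41.0
gripper_force: 18.0
```

>>> send_rows --series '[[40.4,[0,0,-0.02],[0,0,0]],[40.4,[0,0,-0.02],[0,0,0]],[40.4,[0,0,0],[0,0,0]]]'

```text
clock: 22.65
eef_pos: [585.1, -339.2, 127.1]
tool_rot: [-3.097, -1.153, 0.794]
force: [0.6, 0.1, -0.7]
width: 40.9
gripper_force: 18.0
```

>>> send_rows --series '[[40.4,[0,0,-0.02],[0,0,0]],[40.4,[0,0,-0.02],[0,0,0]],[40.4,[0,0,0],[0,0,0]]]'

```text
clock: 23.02
eef_pos: [585.2, -339.1, 124.8]
tool_rot: [-3.097, -1.153, 0.794]
force: [0.1, -0.1, -0.8]
width: 40.6
gripper_force: 18.0
```

>>> send_rows --series '[[40.4,[0,0,-0.015],[0,0,0]],[40.4,[0,0,-0.015],[0,0,0]],[40.4,[0,0,0],[0,0,0]]]'

```text
clock: 23.4
eef_pos: [585.7, -338.7, 124.8]
tool_rot: [-3.098, -1.156, 0.796]
force: [-0.7, -0.4, 5.0]
width: 40.9
gripper_force: 18.4
```

>>> send_rows --series '[[41,[0,0,0],[0,0,0]],[41.6,[0,0,0],[0,0,0]],[42.2,[0,0,0],[0,0,0]],[43,[0,0,0],[0,0,0]],[45,[0,0,0],[0,0,0]],[49,[0,0,0],[0,0,0]],[56,[0,0,0],[0,0,0]],[62,[0,0,0],[0,0,0]]]'

```text
clock: 24.4
eef_pos: [585.1, -339.2, 122.9]
tool_rot: [-3.097, -1.153, 0.794]
force: [-0.4, -0.9, 0.5]
width: 61.8
gripper_force: 0.0
```

```bash
python3 up.py pics/u4.png; python3 -c "
from h import *
from scipy.spatial.transform import Rotation as R
print(R.from_euler('xyz',sensors.read_state()['tool_rot']).as_matrix().round(2))"
```

```text
[ 585.1 -339.2  122.9] [-3.097 -1.153  0.794] [ 1.32  1.22 -0.74  1.52 -0.57  0.89  0.62]
top 439 z [-52.3 -39.6  56.4  57.5] axis x0,dx,y0,dy [ 2.553e+00  3.000e-03  3.436e+00 -3.000e-03] butt xy 587.4 -335.4 res 1.09
scene 569 z [-70.5 -68.7  56.3  57.7] axis x0,dx,y0,dy [ 2.471 -0.055  0.023  0.113] butt xy 593.7 -351.9 res 1.79
[[ 0.28  0.74  0.61]
 [ 0.29 -0.67  0.68]
 [ 0.91 -0.02 -0.41]]
```

>>> send_rows --series '[[75,[0,0,0],[0,0,0]],[75,[-0.06,-0.07,0.04],[0,0,0]],[75,[-0.12,-0.14,0.08],[0,0,0]],[75,[-0.18,-0.2,0.12],[0,0,0]],[75,[-0.24,-0.27,0.16],[0,0,0]],[75,[-0.3,-0.34,0.2],[0,0,0]],[75,[-0.3,-0.34,0.2],[0,0,0]],[75,[-0.2,-0.2,0.4],[0,0,0]]]'

```text
clock: 25.5
eef_pos: [498.7, -435.4, 194.5]
tool_rot: [-3.094, -1.151, 0.789]
force: [0.2, 0.8, -0.3]
width: 75.2
gripper_force: 0.0
```

```bash
python3 - <<'E'
from h import *
s=sensors.read_state(); print(s['eef_pos'].round(),s['force'].round(1))
d=snap('top'); d=snap('scene'); cv2.imwrite('pics/end.png',cv2.resize(d['img'][...,::-1],(800,600)))
E
```

```text
[ 499. -435.  195.] [ 0.2  0.8 -0.3]
```

View pics/end.png

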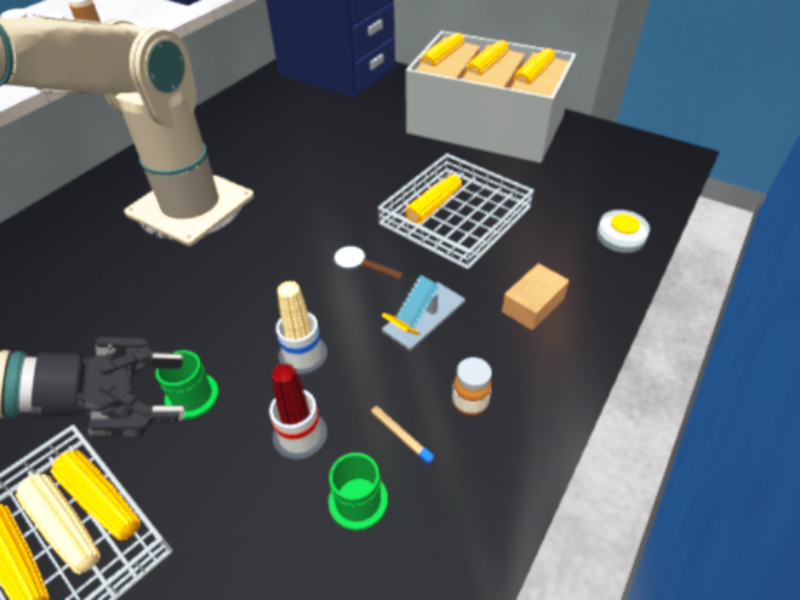

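The red ear stands free in the red-banded cup at (292,410), parallel to the cream ear. Everything else is where it was, and the gripper is clear.

```bash
python3 -c "
from cell import ctrl
print(ctrl.finish_job())"
```

```text
the job is handed in; nothing more can be done
None
```

The red ear was laid in the trough against the stop and let go, then stood upright in the red-banded cup at about 18 N grip or less; the job is handed in at about 26 s, and no verdict came back.

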